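# Sticker two planed boards under a weight

## Task

Stack the two dark planed boards on the stacking base to rest flat: centre the longer board along the base on its two bearers, lay the two thin sticks across it with one straight above each bearer, then lay the shorter board centred along on top of the sticks and stand the steel weight upright on the middle of it. Leave the open jar of screws standing where it is.

Things in the scene. Friction and masses are not known exactly. Their poses are not given: they have to be found in the camera images.
- base: stacking base, fixed to the bench (its place and yaw differ each time): a white laminate-faced plate 100 mm (x) by 250 mm (y) by 10 mm with two brown wooden bearers screwed on it. Each bearer is a bar 100 mm long along x, 20 mm wide and 22 mm high, centred at x = 0 and y = +60 mm and y = -60 mm; the bearers' tops are 32 mm above the bench. Origin: centre of the underside, on the bench; z up. Turning it half round changes nothing.
- long_board_mid (a point): longer dark wooden board, 230 mm long (its y) by 60 mm wide (x) by 20 mm thick (z), about 0.18 kg, lying flat on the bench at the start. The point is its centre, 10 mm above its underside; z up.
- short_board_mid (a point): shorter dark wooden board, 170 mm long (its y) by 50 mm wide (x) by 18 mm thick (z), about 0.10 kg, lying flat on the bench at the start. The point is its centre, 9 mm above its underside; z up.
- stick_a_mid (a point): one of two alike thin brown wooden sticks, 90 mm long (its x) by 16 mm by 16 mm, about 18 g, lying on the bench at the start. The point is its centre; z up. (A much thicker pale offcut, 130 by 45 by 38 mm, lies farther back and is not used.)
- stick_b_mid (a point): the other of the two alike thin brown wooden sticks, 90 mm long (its x) by 16 mm by 16 mm, about 18 g, lying on the bench at the start. The point is its centre; z up. Either stick may go over either bearer.
- weight_mid (a point): steel weight: an upright stub of round bar, 50 mm in diameter and 45 mm high, about 0.7 kg, standing on end. The point is its centre, 22.5 mm above its underside; z up.
- jar_mid (a point): open clear jar of brass screws, 58 mm in diameter and 62 mm high, standing among the sticks; a bystander, not to be shifted or knocked over. The point is on its axis, 31 mm above the bench; z up.
There are look-alikes about, which are no part of the job. Leave any purple or white look-alike of the part that bears short_board_mid alone.

How it is judged (in metres and radians):
On the way, in this order (a step that is already met when the one before it is completed fails the run):
1. the longer board lies centred along the base on both bearers, let go (x of long_board_mid in the frame of base between -0.015 and 0.015 m and y of long_board_mid in the frame of base between -0.015 and 0.015 m and z of long_board_mid in the frame of base between 0.037 and 0.047 m and angle between the y axis of long_board_mid and the y axis of base, either way round below 0.2 rad and contact force between long_board and the fingers below 0.1 N), for 0.2 s.
2. one stick lies across the board above each bearer, let go (x of long_board_mid in the frame of base between -0.015 and 0.015 m and y of long_board_mid in the frame of base between -0.015 and 0.015 m and z of long_board_mid in the frame of base between 0.037 and 0.047 m and angle between the y axis of long_board_mid and the y axis of base, either way round below 0.2 rad and ((x of stick_a_mid in the frame of base between -0.015 and 0.015 m and y of stick_a_mid in the frame of base between 0.048 and 0.072 m and z of stick_a_mid in the frame of base between 0.055 and 0.065 m and x of stick_b_mid in the frame of base between -0.015 and 0.015 m and y of stick_b_mid in the frame of base between -0.072 and -0.048 m and z of stick_b_mid in the frame of base between 0.055 and 0.065 m and angle between the x axis of each of stick_a_mid, stick_b_mid and the x axis of base, either way round below 0.2 rad) or (x of stick_b_mid in the frame of base between -0.015 and 0.015 m and y of stick_b_mid in the frame of base between 0.048 and 0.072 m and z of stick_b_mid in the frame of base between 0.055 and 0.065 m and x of stick_a_mid in the frame of base between -0.015 and 0.015 m and y of stick_a_mid in the frame of base between -0.072 and -0.048 m and z of stick_a_mid in the frame of base between 0.055 and 0.065 m and angle between the x axis of each of stick_b_mid, stick_a_mid and the x axis of base, either way round below 0.2 rad)) and contact force between each of stick_a, stick_b and the fingers below 0.1 N), for 0.2 s.
3. the shorter board lies centred along on the sticks, let go (x of long_board_mid in the frame of base between -0.015 and 0.015 m and y of long_board_mid in the frame of base between -0.015 and 0.015 m and z of long_board_mid in the frame of base between 0.037 and 0.047 m and angle between the y axis of each of long_board_mid, short_board_mid and the y axis of base, either way round below 0.2 rad and ((x of stick_a_mid in the frame of base between -0.015 and 0.015 m and y of stick_a_mid in the frame of base between 0.048 and 0.072 m and z of stick_a_mid in the frame of base between 0.055 and 0.065 m and x of stick_b_mid in the frame of base between -0.015 and 0.015 m and y of stick_b_mid in the frame of base between -0.072 and -0.048 m and z of stick_b_mid in the frame of base between 0.055 and 0.065 m and angle between the x axis of each of stick_a_mid, stick_b_mid and the x axis of base, either way round below 0.2 rad) or (x of stick_b_mid in the frame of base between -0.015 and 0.015 m and y of stick_b_mid in the frame of base between 0.048 and 0.072 m and z of stick_b_mid in the frame of base between 0.055 and 0.065 m and x of stick_a_mid in the frame of base between -0.015 and 0.015 m and y of stick_a_mid in the frame of base between -0.072 and -0.048 m and z of stick_a_mid in the frame of base between 0.055 and 0.065 m and angle between the x axis of each of stick_b_mid, stick_a_mid and the x axis of base, either way round below 0.2 rad)) and x of short_board_mid in the frame of base between -0.015 and 0.015 m and y of short_board_mid in the frame of base between -0.015 and 0.015 m and z of short_board_mid in the frame of base between 0.072 and 0.082 m and contact force between short_board and the fingers below 0.1 N), for 0.2 s.
At the end, for the whole second after the job is handed in: All at rest. Off the base's centre: both boards at most 15 mm either way; each stick at most 12 mm along, 15 mm across from its bearer's middle. Boards and sticks within 0.2 rad of square, heights within 5 mm, weight upright within 15 mm of the upper board's centre (x of long_board_mid in the frame of base between -0.015 and 0.015 m and y of long_board_mid in the frame of base between -0.015 and 0.015 m and z of long_board_mid in the frame of base between 0.037 and 0.047 m and angle between the y axis of each of long_board_mid, short_board_mid and the y axis of base, either way round below 0.2 rad and ((x of stick_a_mid in the frame of base between -0.015 and 0.015 m and y of stick_a_mid in the frame of base between 0.048 and 0.072 m and z of stick_a_mid in the frame of base between 0.055 and 0.065 m and x of stick_b_mid in the frame of base between -0.015 and 0.015 m and y of stick_b_mid in the frame of base between -0.072 and -0.048 m and z of stick_b_mid in the frame of base between 0.055 and 0.065 m and angle between the x axis of each of stick_a_mid, stick_b_mid and the x axis of base, either way round below 0.2 rad) or (x of stick_b_mid in the frame of base between -0.015 and 0.015 m and y of stick_b_mid in the frame of base between 0.048 and 0.072 m and z of stick_b_mid in the frame of base between 0.055 and 0.065 m and x of stick_a_mid in the frame of base between -0.015 and 0.015 m and y of stick_a_mid in the frame of base between -0.072 and -0.048 m and z of stick_a_mid in the frame of base between 0.055 and 0.065 m and angle between the x axis of each of stick_b_mid, stick_a_mid and the x axis of base, either way round below 0.2 rad)) and x of short_board_mid in the frame of base between -0.015 and 0.015 m and y of short_board_mid in the frame of base between -0.015 and 0.015 m and z of short_board_mid in the frame of base between 0.072 and 0.082 m and horizontal distance between weight_mid and short_board_mid below 0.015 m and angle between the z axis of weight_mid and the z axis of base, either way round below 0.1 rad and z of weight_mid in the frame of base between 0.1035 and 0.1135 m and linear speed of each of long_board, stick_a, stick_b, short_board, weight below 0.02 m/s); the robot touches nothing.
It fails at once if the jar of screws is shifted by more than 30 mm or knocked over (distance of jar_mid from where it was at the start of the episode above 0.03 m or angle between jar_mid's own z axis and vertical above 0.4 rad).
It also fails if it takes over 134 s, if anything falls off the work surface, if the arm or the gripper's body presses on something with over 40 N, if the wrist force passes 120 N, or if a joint passes its speed limit or range.

## Robot

A 6-joint arm with a two-finger parallel gripper is mounted at the origin on the work surface. World frame = base frame: x ahead of the robot, y to its left, z up, the work surface at z = 0. Lengths are in m, angles in degrees, forces in N, time in s.
With the tool pointing down it reaches from about 0.275 to 0.825 m from the base axis. Payload 5.2 kg.
Tool frame: the origin (TCP) lies midway between the tips of the shut fingers; the grasp point (between the pads) lies behind it (robot.grasp_offset is the z of the grasp point in the tool frame, in m); z points along the fingers, y is the line along which they close (so a half turn about z gives the same grasp; the last joint's range is limited). The gripper opens to 93 mm and grips with 3 to 60 N. Pads are 15 mm wide; open, the fingers measure 128 mm over their backs; the gripper's body (75 mm by 188 mm) begins 65 mm behind the grasp point.
Start: joints at [58.568, 14.817, 87.949, -0, 77.235, -11.62], TCP at [0.186, 0.517, 0.219] pointing down, gripper open.
Joint ranges: [-179.93, 179.93], [-52.35, 119.4], [10.71, 147.94], [-69.91, 249.91], [12.55, 155.21], [-178.61, 178.61]. Speed limits (degrees/s): [147.25, 147.25, 180, 180, 180, 180].

## Interface

Orientations are given as [roll, pitch, yaw] about the fixed x, y, z axes, in that order (R = Rz(yaw) Ry(pitch) Rx(roll)).
In Python, from bench import sensors, capture, camera_model, ticket, nets, robot gives the robot as it stands.
- The arm moves only by the tool carry_out, never from a script. Its argument "commands" is a list of rows, each a list of 3 entries, a list of its own where there are three numbers: the turn, a rotation vector about the tool's x, y, z in degrees, then the shift along the tool's x, y, z in mm, then the closure, from -1 (fully open) to 1 (shut), so that 0 is half open. A call has exactly 10 rows; each row is the pose to reach, as a shift and turn from the pose commanded when the call began, along the tool's axes at that moment; what a row does not reach only later rows make up. A row lasts 1/8 s, in which the tool goes at most 62.5 mm and 10.7 degrees, less where a joint would pass 70% of its speed; a pose out of reach is approached as far as the arm can. A call with a gripper value outside its range is refused whole. The fingers move at their own pace and stop on an object; the grip force is fixed at half the most. Time passes only in rows, so rows that repeat a pose let the fingers close, or fill a call up. It gives the time, the measured TCP pose, the force, the opening and the grip force at its end, in the units of the state.
- sensors.state(): the state, without advancing time (a new reading comes with each control period).
- capture(name): name is "scene" or "top"; returns the picture (384x512x3 uint8, blue, green, red); there is no depth.
- camera_model(name): a dict with "vertical_fov" (degrees; the focal length in pixels is half the picture's height over the tangent of half this angle, whatever the lens; pixels are square), "cx", "cy" (the principal point, pixels), "R" (3x3) and "t" (3): a world point X has camera coordinates R X + t. Camera axes: x right, y down, z forward; pixel columns grow to the right and rows downward; lengths in m; the calibration is good to about 2 mm. A picture is of the moment at which its call begins. camera_model takes no time and is no camera call.
- ticket.sign_off(): hands the job in; it is judged then, once.
Trained networks look in the newest picture that a camera, given by its name, has taken for a name from the list of things; names that differ only in an ending like _2 or _b are one class to them, and where a whole thing is asked for, a point or a joint stands for the part that bears it (a point fixed in the world has none). Each returns a list of dicts, best first, with "p" (0 to 1); they miss things now and then, are a little off and sometimes report something else, mostly with a low value. They report only what shows in the picture. A call takes as long as a camera call. They do not tell look-alikes from the thing itself.
- nets.spot_in(camera, query): "pixel" ([column, row] in pixels, amid what is visible of it).
- nets.outline_of(camera, query): "region" (384x512 bool, what is visible of it) and "pixel" ([column, row] in pixels, amid what is visible of it).
The state is a dict: "time_s": time; "joints": joint angles; "dq": joint speeds; "joint_torque": joint torques, N m; "ee_pos": TCP position; "tcp_rot": TCP orientation; "force": force on the tool from outside, world axes, zero at the start; "moment": the same for the moment, N m; "width": finger opening in m; "grip_force": force on a finger pad.
Only numpy, scipy, OpenCV 4.12 (cv2) and the standard library are available. Lean on these libraries where they do the work, as an engineer would, in place of code of your own. Each camera call takes 0.05 s, during which the arm holds its last target. There are 200 camera calls.

## Working session

There is one attempt and no reset: what is moved stays moved. The work goes in short steps, Python scripts to look and compute and a tool call to move; the robot and the scene stay as the last step left them, time stands still between calls to the robot, and variables do not carry over. Pictures are saved under pics/ and viewed, at most 14 in all, crops included, and the job is handed in when it is done.

Besides the shell and the picture viewer there is one more tool, called after "Call:" in YAML: its name, and indented under it one key for each argument. carry_out: Moves the arm, as the interface text tells. Its arguments: {"type":"object","properties":{"commands":{"type":"array"}},"required":["commands"]}

```bash
mkdir -p pics; cat > h.py <<'E'
import numpy as np, cv2
from bench import sensors, capture, camera_model, ticket, nets, robot
def cam(n):
    m=camera_model(n); f=192/np.tan(np.radians(m["vertical_fov"])/2)
    return f,m["cx"],m["cy"],np.array(m["R"]),np.array(m["t"])
def back(n,px,z):
    f,cx,cy,R,t=cam(n); px=np.atleast_2d(np.array(px,float))
    d=np.c_[(px[:,0]-cx)/f,(px[:,1]-cy)/f,np.ones(len(px))]@R
    C=-R.T@t; return C+d*((z-C[2])/d[:,2])[:,None]
def proj(n,X):
    f,cx,cy,R,t=cam(n); c=np.atleast_2d(X)@R.T+t
    return np.c_[f*c[:,0]/c[:,2]+cx,f*c[:,1]/c[:,2]+cy]
E
python3 - <<'E'
from h import *
for n in("scene","top"):
    im=capture(n); cv2.imwrite(f"pics/{n}0.png",cv2.resize(im,(800,600),interpolation=cv2.INTER_CUBIC)); cv2.imwrite(f"{n}.png",im)
    f,cx,cy,R,t=cam(n); print(n,f,cx,cy,(-R.T@t).round(3),R.round(3).tolist())
    for q in("base","long_board_mid","short_board_mid","stick_a_mid","weight_mid","jar_mid"):
        print(q,[(np.round(d["pixel"]).tolist(),round(d["p"],2)) for d in nets.spot_in(n,q)[:5]])
print(robot.grasp_offset, sensors.state())
E
```

```text
scene 446.7390007451146 249.88592704253455 191.53995217674625 [ 1.023 -0.732  0.969] [[0.798, 0.602, -0.013], [0.423, -0.575, -0.7], [-0.429, 0.554, -0.714]]
base [([255.0, 196.0], 0.85)]
long_board_mid [([183.0, 275.0], 0.63)]
short_board_mid [([301.0, 148.0], 0.9), ([165.0, 221.0], 0.64), ([264.0, 120.0], 0.55)]
stick_a_mid [([262.0, 278.0], 0.76)]
weight_mid [([293.0, 242.0], 0.62)]
jar_mid [([319.0, 204.0], 0.85)]
top 398.5924032835038 254.85471278420437 185.9332018618264 [ 0.417 -0.003  0.98 ] [[-0.008, -1.0, -0.004], [-0.999, 0.008, -0.043], [0.043, 0.004, -0.999]]
base [([247.0, 183.0], 0.6)]
long_board_mid [([385.0, 175.0], 0.84)]
short_board_mid [([347.0, 240.0], 0.82), ([123.0, 260.0], 0.75)]
stick_a_mid [([343.0, 100.0], 0.78)]
weight_mid [([286.0, 104.0], 0.85), ([132.0, 186.0], 0.43)]
jar_mid [([221.0, 104.0], 0.7)]
-0.0188 {'time_s': 0.7, 'joints': array([ 5.85659372e+01,  1.48142124e+01,  8.79496159e+01, -2.45141197e-03,
        7.72335288e+01, -1.16182433e+01]), 'dq': array([-0.07081208,  0.07245041,  0.01239275,  0.05312142, -0.07218877,
        0.04644761]), 'joint_torque': array([ 2.78467287e-04, -4.37060809e+01, -2.84264517e+01,  7.20812590e-02,
        3.10855627e-02,  2.68144964e-05]), 'ee_pos': array([0.1864312 , 0.51744319, 0.21867185]), 'tcp_rot': array([1.79997893e+02, 2.87410865e-03, 1.60184722e+02]), 'force': array([-0.43177102,  0.49739379, -0.01859768]), 'moment': array([0.02444895, 0.04507927, 0.0052941 ]), 'grip_force': 0.0, 'width': 0.09253865692942373}
```

View pics/top0.png

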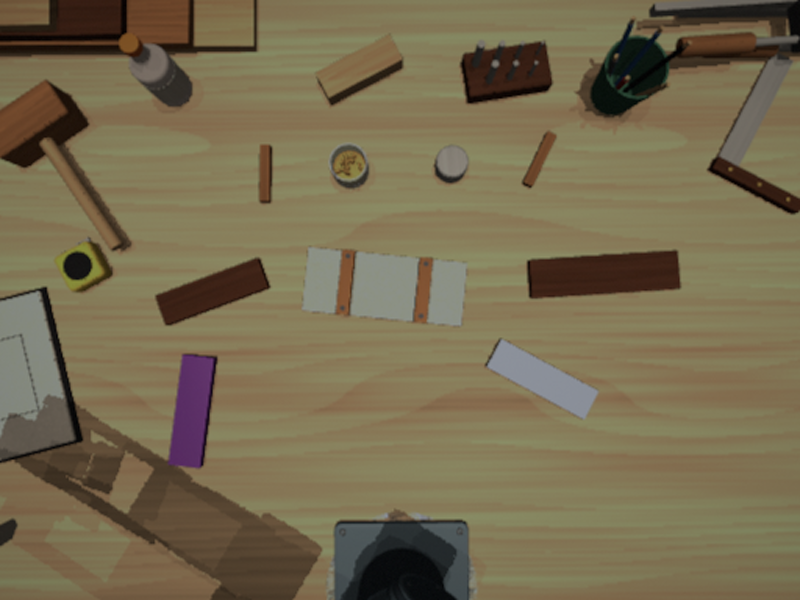

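View pics/scene0.png

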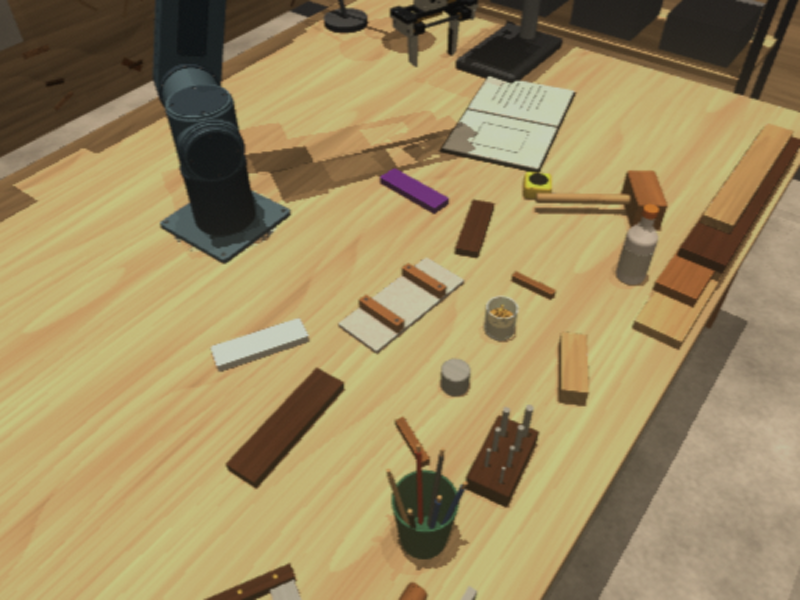

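Top view (800x600 scale): the long dark board is at (604,274) and the short dark board at (213,291). Its purple (193,410) and white (542,378) look-alikes are to be left alone. The sticks are at (265,173) and (539,159), the weight at (452,163), the jar at (349,165) and the base at (385,286). The pale offcut at (360,68) and the dark bit block at (507,72) are not used. Next I fit known-size boxes to masks and check them on one crop.

```bash
cat >> h.py <<'E'
from scipy.optimize import minimize
def box(p,d,z0):
    x,y,a=p; c,s=np.cos(a),np.sin(a)
    return np.array([[x+c*u*d[0]/2-s*v*d[1]/2,y+s*u*d[0]/2+c*v*d[1]/2,z0+w*d[2]] for u in(-1,1) for v in(-1,1) for w in(0,1)])
def cyl(p,d,z0):
    return np.array([[p[0]+d[0]/2*np.cos(a),p[1]+d[0]/2*np.sin(a),z0+w*d[2]] for a in np.linspace(0,6.28,40) for w in(0,1)])
S=4
def hullmask(n,X,o,sh):
    m=np.zeros(sh,np.uint8); h=cv2.convexHull(((proj(n,X)-o+.5)*S*16).astype(np.int32).reshape(-1,1,2))
    cv2.fillConvexPoly(m,h,1,shift=4); return m
def segm(im,n,X,pad=9):
    P=proj(n,X); o=np.floor(P.min(0)-pad).clip(0).astype(int); e=np.ceil(P.max(0)+pad).astype(int)
    c=cv2.resize(im[o[1]:e[1],o[0]:e[0]],None,fx=S,fy=S,interpolation=cv2.INTER_CUBIC)
    h=hullmask(n,X,o,c.shape[:2]); k=np.ones((3,3),np.uint8)
    g=np.full(c.shape[:2],cv2.GC_BGD,np.uint8); g[cv2.dilate(h,k,iterations=5*S)>0]=cv2.GC_PR_BGD
    g[h>0]=cv2.GC_PR_FGD; g[cv2.erode(h,k,iterations=int(1.5*S))>0]=cv2.GC_PR_FGD
    cv2.grabCut(c,g,None,np.zeros((1,65)),np.zeros((1,65)),6,cv2.GC_INIT_WITH_MASK)
    m=((g==1)|(g==3)).astype(np.uint8)
    m=cv2.morphologyEx(m,cv2.MORPH_OPEN,np.ones((5,5),np.uint8))
    cs=cv2.findContours(m,0,2)[0]; hh=cv2.convexHull(max(cs,key=cv2.contourArea)); m[:]=0; cv2.fillConvexPoly(m,hh,1)
    return m,o
def fit(ims,p0,d,z0=0,shape=box):
    M=[]; p0=np.array(p0,float)
    for n,im in ims.items():
        M.append((n,)+segm(im,n,shape(p0,d,z0)))
    def cost(p):
        r=0
        for n,m,o in M:
            h=hullmask(n,shape(p,d,z0),o,m.shape); r+=1-(h&m).sum()/(h|m).sum()
        return r/len(M)
    s=np.array([.008,.008,.12]); sim=np.vstack([p0]+[p0+s*np.eye(3)[i] for i in range(3)])
    q=minimize(cost,p0,method="Nelder-Mead",options=dict(initial_simplex=sim,xatol=1e-4,fatol=1e-4))
    return q.x,q.fun
E
cat > m.py <<'E'
from h import *
im=cv2.imread("top.png"); ims={"top":im}
k=1/1.5625; B=lambda a,b,z:back("top",[[a*k,b*k]],z)[0]
T={"base":((385,286),(467,262),(303,312)[:2] and (0.1,.25,.01),0),}
things=dict(base=((385,286),(303,280),(466,293),(.1,.25,.01)),long=((604,274),(528,278),(680,270),(.06,.23,.02)),
 short=((213,291),(160,308),(266,274),(.05,.17,.018)),sa=((265,173),(265,146),(265,201),(.016,.09,.016)),
 sb=((539,159),(527,185),(551,133),(.016,.09,.016)))
P={}
for q,(c,a,b,d) in things.items():
    C=B(*c,d[2]); v=B(*b,d[2])-B(*a,d[2]); yaw=np.arctan2(-v[0],v[1])
    x,f=fit(ims,(C[0],C[1],yaw),d); P[q]=x
    print(q,x[:2].round(4),np.degrees(x[2]).round(1),"iou loss",round(f,3),"len",np.linalg.norm(v).round(3))
    cv2.polylines(im,[cv2.convexHull(proj("top",box(x,d,0)).round().astype(np.int32).reshape(-1,1,2))],True,(0,255,0)) if 0 else None
for q,c,d in(("weight",(452,161),(.05,.05,.045)),("jar",(349,165),(.058,.058,.062))):
    C=B(*c,d[2]); x,f=fit(ims,(C[0],C[1],0),d,shape=cyl); P[q]=x; print(q,x[:2].round(4),round(f,3),C.round(3))
big=cv2.resize(im,None,fx=2.3,fy=2.3,interpolation=cv2.INTER_CUBIC)
D={q:v[3] for q,v in things.items()}|dict(weight=(.05,.05,.045),jar=(.058,.058,.062))
for q,x in P.items():
    X=(cyl if q in("weight","jar") else box)(x,D[q],0)
    cv2.polylines(big,[cv2.convexHull(((proj("top",X)+.5)*2.3).astype(np.int32).reshape(-1,1,2))],True,(0,255,0),1)
cv2.imwrite("pics/fit.png",big[170:520,210:1010])
E
python3 m.py
```

```text
base [0.4663 0.0231] 173.8 iou loss 0.027 len 0.255
long [ 0.4819 -0.317 ] -177.0 iou loss 0.027 len 0.235
short [0.4608 0.2903] -159.7 iou loss 0.044 len 0.172
sa [0.6449 0.2091] 88.6 iou loss 0.076 len 0.087
sb [ 0.6648 -0.2217] -115.5 iou loss 0.156 len 0.09
weight [ 0.6544 -0.0822] 0.031 [ 0.653 -0.083  0.045]
jar [0.6473 0.0742] 0.108 [0.644 0.072 0.062]
```

View pics/fit.png

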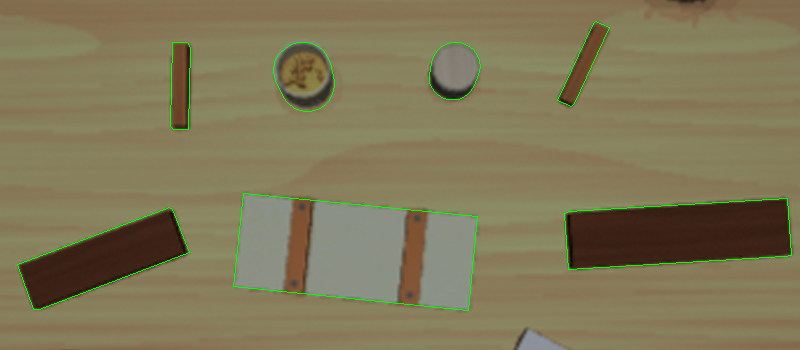

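The overlay matches every outline, and sizes and reach agree. The dark short board, not the purple or white one, is the one fitted. Now the move helper and the long board approach.

```bash
cat > g.py <<'E'
import sys; from h import *
s=sensors.state(); p=s["ee_pos"]; y=s["tcp_rot"][2]; a=np.radians(y); c,n=np.cos(a),np.sin(a)
print("t",round(s["time_s"],2),"pose",p.round(4),s["tcp_rot"].round(2),"w",round(s["width"],4),"grip",round(s["grip_force"],1))
for w in sys.argv[1:]:
    X,Y,Z,W=map(float,w.split(",")); d=np.array([X,Y,Z])-p
    print(w,"turn z",round(-((W-y+180)%360-180),2),"shift",(1000*np.array([c*d[0]+n*d[1],n*d[0]-c*d[1],-d[2]])).round(1))
E
python3 g.py .482,-.317,.12,93
```

```text
t 0.7 pose [0.1864 0.5174 0.2187] [180.     0.   160.18] w 0.0925 grip 0.0
.482,-.317,.12,93 turn z 67.18 shift [-560.9 -684.8   98.7]
```

Call:
carry_out:
  commands:
    - [[0,0,7],[-30,-36,0],-1]
    - [[0,0,14],[-75,-92,0],-1]
    - [[0,0,21],[-125,-153,0],-1]
    - [[0,0,28],[-165,-201,0],-1]
    - [[0,0,35],[-205,-250,0],-1]
    - [[0,0,42],[-245,-299,0],-1]
    - [[0,0,49],[-285,-348,0],-1]
    - [[0,0,56],[-325,-397,0],-1]
    - [[0,0,62],[-355,-433,0],-1]
    - [[0,0,67.2],[-370,-452,0],-1]

```text
time_s: 1.95
ee_pos: [0.382, -0.0361, 0.219]
tcp_rot: [179.9, 0.0, 92.6]
force: [0.5, 0.8, -0.4]
width: 0.0929
grip_force: 0.0
```

```bash
python3 g.py .482,-.317,.06,93 .482,-.317,.003,93
```

```text
t 1.95 pose [ 0.382  -0.0361  0.219 ] [1.7994e+02 4.0000e-02 9.2650e+01] w 0.0929 grip 0.0
.482,-.317,.06,93 turn z -0.35 shift [-285.2   86.9  159. ]
.482,-.317,.003,93 turn z -0.35 shift [-285.2   86.9  216. ]
```

Call:
carry_out:
  commands:
    - [[0,0,0],[-40,12,15],-1]
    - [[0,0,0],[-90,27,40],-1]
    - [[0,0,0],[-145,44,70],-1]
    - [[0,0,0],[-195,59,100],-1]
    - [[0,0,0],[-240,73,125],-1]
    - [[0,0,0],[-270,82,145],-1]
    - [[0,0,-0.2],[-285,87,159],-1]
    - [[0,0,-0.2],[-285,87,159],-1]
    - [[0,0,-0.2],[-285,87,159],-1]
    - [[0,0,-0.2],[-285,87,159],-1]

```text
time_s: 3.2
ee_pos: [0.4833, -0.3124, 0.0608]
tcp_rot: [179.9, 0.0, 93.2]
force: [0.5, 1.0, 0.3]
width: 0.0929
grip_force: 0.0
```

```bash
python3 g.py .482,-.317,.003,93
python3 - <<'E'
from h import *
im=capture("scene"); P=proj("scene",[[.482,-.317,.02]])[0].astype(int)
x,y=np.clip(P-[110,90],0,None); cv2.imwrite("pics/a.png",cv2.resize(im[y:y+180,x:x+220],None,fx=3,fy=3))
E
```

```text
t 3.2 pose [ 0.4833 -0.3124  0.0608] [1.7995e+02 5.0000e-02 9.3250e+01] w 0.0929 grip 0.0
.482,-.317,.003,93 turn z 0.25 shift [-4.5 -1.5 57.8]
```

View pics/a.png

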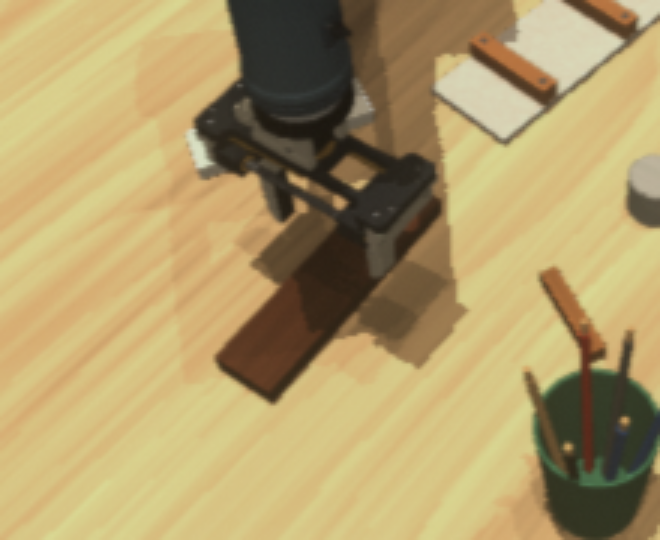

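The crop shows the fingers straddling the dark board at about its middle (350,250). I'll lower and grip.

Call:
carry_out:
  commands:
    - [[0,0,0.2],[-4.5,-1.5,15],-1]
    - [[0,0,0.2],[-4.5,-1.5,35],-1]
    - [[0,0,0.2],[-4.5,-1.5,50],-1]
    - [[0,0,0.2],[-4.5,-1.5,57],-1]
    - [[0,0,0.2],[-4.5,-1.5,57],-1]
    - [[0,0,0.2],[-4.5,-1.5,57],1]
    - [[0,0,0.2],[-4.5,-1.5,57],1]
    - [[0,0,0.2],[-4.5,-1.5,57],1]
    - [[0,0,0.2],[-4.5,-1.5,57],1]
    - [[0,0,0.2],[-4.5,-1.5,57],1]

```text
time_s: 4.5
ee_pos: [0.482, -0.318, 0.003]
tcp_rot: [180.0, 0.0, 93.0]
force: [0.0, 0.5, 2.3]
width: 0.0598
grip_force: 30.0
```

```bash
python3 g.py .4663,.0231,.13,83.8
```

```text
t 4.5 pose [ 0.482 -0.318  0.003] [1.7998e+02 2.0000e-02 9.2990e+01] w 0.0598 grip 30.0
.4663,.0231,.13,83.8 turn z 9.19 shift [ 341.4    2.2 -127. ]
```

Call:
carry_out:
  commands:
    - [[0,0,0],[0,0,-25],1]
    - [[0,0,0],[0,0,-70],1]
    - [[0,0,1],[20,0,-110],1]
    - [[0,0,3],[65,1,-127],1]
    - [[0,0,5],[120,1,-127],1]
    - [[0,0,7],[180,1,-127],1]
    - [[0,0,9.2],[240,2,-127],1]
    - [[0,0,9.2],[295,2,-127],1]
    - [[0,0,9.2],[330,2,-127],1]
    - [[0,0,9.2],[341,2,-127],1]

```text
time_s: 5.75
ee_pos: [0.4652, 0.0247, 0.1294]
tcp_rot: [-180.0, -0.0, 84.0]
force: [-0.1, -1.1, -1.8]
width: 0.0596
grip_force: 30.0
```

Call:
carry_out:
  commands:
    - [[0,0,0],[0,0,0],1]
    - [[0,0,0],[0,0,0],1]
    - [[0,0,0],[0,0,10],1]
    - [[0,0,0],[0,0,30],1]
    - [[0,0,0],[0,0,50],1]
    - [[0,0,0],[0,0,65],1]
    - [[0,0,0],[0,0,75],1]
    - [[0,0,0],[0,0,80],1]
    - [[0,0,0],[0,0,80],1]
    - [[0,0,0],[0,0,80],1]

```text
time_s: 7.0
ee_pos: [0.4665, 0.0227, 0.0501]
tcp_rot: [179.9, 0.0, 83.8]
force: [0.2, -0.8, -2.2]
width: 0.0596
grip_force: 30.0
```

```bash
python3 g.py .4663,.0231,.035,83.8
```

```text
t 7.0 pose [0.4665 0.0227 0.0501] [1.7994e+02 1.0000e-02 8.3790e+01] w 0.0596 grip 30.0
.4663,.0231,.035,83.8 turn z -0.01 shift [ 0.4 -0.2 15.1]
```

Call:
carry_out:
  commands:
    - [[0,0,0],[0,0,5],1]
    - [[0,0,0],[0,0,10],1]
    - [[0,0,0],[0,0,14.5],1]
    - [[0,0,0],[0,0,15.5],1]
    - [[0,0,0],[0,0,15.5],1]
    - [[0,0,0],[0,0,15.5],-1]
    - [[0,0,0],[0,0,15.5],-1]
    - [[0,0,0],[0,0,0],-1]
    - [[0,0,0],[0,0,-50],-1]
    - [[0,0,0],[0,0,-100],-1]

```text
time_s: 8.25
ee_pos: [0.4656, 0.0228, 0.1504]
tcp_rot: [-179.9, -0.0, 83.8]
force: [0.1, -0.6, 0.7]
width: 0.093
grip_force: 0.0
```

```bash
python3 g.py .6449,.2091,.06,178.6
```

```text
t 8.25 pose [0.4656 0.0228 0.1504] [-1.7992e+02 -1.0000e-02  8.3780e+01] w 0.093 grip 0.0
.6449,.2091,.06,178.6 turn z -94.82 shift [204.6 158.1  90.4]
```

Call:
carry_out:
  commands:
    - [[0,0,-10],[22,16,0],-1]
    - [[0,0,-20],[48,36,0],-1]
    - [[0,0,-30],[75,56,0],-1]
    - [[0,0,-40],[105,78,0],-1]
    - [[0,0,-50],[135,102,0],-1]
    - [[0,0,-60],[160,122,0],-1]
    - [[0,0,-70],[182,140,0],-1]
    - [[0,0,-80],[198,153,0],-1]
    - [[0,0,-89],[204.6,158.1,20],-1]
    - [[0,0,-94.8],[204.6,158.1,40],-1]

```text
time_s: 9.5
ee_pos: [0.6458, 0.2097, 0.1086]
tcp_rot: [180.0, 0.0, 178.9]
force: [-1.2, -0.0, 0.2]
width: 0.0928
grip_force: 0.0
```

```bash
python3 g.py .6449,.2091,.003,178.6
python3 - <<'E'
from h import *
top=capture("top"); cv2.imwrite("top2.png",top)
d=(.06,.23,.02)
print(fit({"top":top},(.4663,.0231,np.radians(-6.2)),d,.032), fit({"top":top},(.466,.023,np.radians(-6.2)),(.1,.25,.01),0))
E
```

```text
t 9.5 pose [0.6458 0.2097 0.1086] [1.7999e+02 1.0000e-02 1.7885e+02] w 0.0928 grip 0.0
.6449,.2091,.003,178.6 turn z 0.25 shift [  0.9  -0.6 105.6]
(array([ 0.46621492,  0.02318159, -0.1003074 ]), np.float64(0.04416462200824034)) (array([ 0.46649679,  0.02286303, -0.10971428]), np.float64(0.038693778732112216))
```

The long board sits centred on the base to within 1 mm. Next, stick a.

Call:
carry_out:
  commands:
    - [[0,0,0],[0.9,-0.6,20],-1]
    - [[0,0,0],[0.9,-0.6,55],-1]
    - [[0,0,0],[0.9,-0.6,85],-1]
    - [[0,0,0],[0.9,-0.6,102],-1]
    - [[0,0,0],[0.9,-0.6,105.6],-1]
    - [[0,0,0],[0.9,-0.6,105.6],1]
    - [[0,0,0],[0.9,-0.6,105.6],1]
    - [[0,0,0],[0.9,-0.6,105.6],1]
    - [[0,0,0],[0.9,-0.6,105.6],1]
    - [[0,0,0],[0.9,-0.6,105.6],1]

```text
time_s: 10.8
ee_pos: [0.6445, 0.2085, 0.0043]
tcp_rot: [180.0, 0.0, 178.6]
force: [-0.3, -0.4, -0.0]
width: 0.0478
grip_force: 0.0
```

```bash
python3 g.py .6449,.2091,.14,178.6 .4728,.0828,.13,173.8
```

```text
t 10.8 pose [0.6445 0.2085 0.0043] [1.8000e+02 1.0000e-02 1.7859e+02] w 0.0478 grip 0.0
.6449,.2091,.14,178.6 turn z -0.01 shift [  -0.4    0.6 -135.7]
.4728,.0828,.13,173.8 turn z 4.79 shift [ 168.5 -129.9 -125.7]
```

Call:
carry_out:
  commands:
    - [[0,0,0],[0,0,1],1]
    - [[0,0,0],[0,0,1],1]
    - [[0,0,0],[0,0,1],1]
    - [[0,0,0],[0,0,1],1]
    - [[0,0,0],[0,0,1],1]
    - [[0,0,0],[0,0,1],1]
    - [[0,0,0],[0,0,1],1]
    - [[0,0,0],[0,0,-30],1]
    - [[0,0,0],[0,0,-80],1]
    - [[0,0,0],[0,0,-125],1]

```text
time_s: 12.05
ee_pos: [0.6444, 0.2085, 0.1305]
tcp_rot: [180.0, 0.0, 178.6]
force: [0.0, -0.8, 0.7]
width: 0.0157
grip_force: 30.0
```

```bash
python3 g.py .4728,.0828,.13,173.8
```

```text
t 12.05 pose [0.6444 0.2085 0.1305] [1.8000e+02 1.0000e-02 1.7859e+02] w 0.0157 grip 30.0
.4728,.0828,.13,173.8 turn z 4.79 shift [ 168.5 -129.9    0.5]
```

Call:
carry_out:
  commands:
    - [[0,0,1],[20,-15,0],1]
    - [[0,0,2],[55,-42,0],1]
    - [[0,0,3],[95,-73,0],1]
    - [[0,0,4],[130,-100,0],1]
    - [[0,0,4.8],[155,-120,0],1]
    - [[0,0,4.8],[166,-128,0],1]
    - [[0,0,4.8],[168.5,-130,10],1]
    - [[0,0,4.8],[168.5,-130,30],1]
    - [[0,0,4.8],[168.5,-130,50],1]
    - [[0,0,4.8],[168.5,-130,60],1]

```text
time_s: 13.3
ee_pos: [0.4728, 0.0832, 0.0675]
tcp_rot: [180.0, -0.1, 173.8]
force: [0.0, -0.1, 0.7]
width: 0.0157
grip_force: 30.0
```

```bash
python3 g.py .4728,.0828,.055,173.8
```

```text
t 13.3 pose [0.4728 0.0832 0.0675] [ 1.7999e+02 -9.0000e-02  1.7382e+02] w 0.0157 grip 30.0
.4728,.0828,.055,173.8 turn z 0.02 shift [ 0.  -0.4 12.5]
```

Call:
carry_out:
  commands:
    - [[0,0,0],[0,-0.4,0],1]
    - [[0,0,0],[0,-0.4,0],1]
    - [[0,0,0],[0,-0.4,6],1]
    - [[0,0,0],[0,-0.4,10],1]
    - [[0,0,0],[0,-0.4,12],1]
    - [[0,0,0],[0,-0.4,13],1]
    - [[0,0,0],[0,-0.4,13.5],1]
    - [[0,0,0],[0,-0.4,13.5],1]
    - [[0,0,0],[0,-0.4,13.5],1]
    - [[0,0,0],[0,-0.4,13.5],1]

```text
time_s: 14.55
ee_pos: [0.4728, 0.0823, 0.0556]
tcp_rot: [-180.0, 0.0, 173.8]
force: [0.2, -0.4, 0.1]
width: 0.0155
grip_force: 30.0
```

Call:
carry_out:
  commands:
    - [[0,0,0],[0,0,0.5],1]
    - [[0,0,0],[0,0,0.5],-0.4]
    - [[0,0,0],[0,0,0.5],-0.4]
    - [[0,0,0],[0,0,0.5],-0.4]
    - [[0,0,0],[0,0,0.5],-0.4]
    - [[0,0,0],[0,0,-15],-0.4]
    - [[0,0,0],[0,0,-50],-0.4]
    - [[0,0,0],[0,0,-90],-0.4]
    - [[0,0,0],[0,0,-100],-0.4]
    - [[0,0,0],[0,0,-100],-0.4]

```text
time_s: 15.8
ee_pos: [0.4729, 0.0823, 0.1557]
tcp_rot: [180.0, 0.1, 173.8]
force: [0.2, -0.2, 0.1]
width: 0.0653
grip_force: 0.0
```

```bash
python3 g.py .6648,-.2217,.1,154.5
```

```text
t 15.8 pose [0.4729 0.0823 0.1557] [1.8000e+02 6.0000e-02 1.7379e+02] w 0.0653 grip 0.0
.6648,-.2217,.1,154.5 turn z 19.29 shift [-223.7 -281.4   55.7]
```

Call:
carry_out:
  commands:
    - [[0,0,2],[-20,-25,0],-0.4]
    - [[0,0,4],[-50,-63,0],-0.4]
    - [[0,0,7],[-85,-107,0],-0.4]
    - [[0,0,10],[-120,-151,0],-0.4]
    - [[0,0,13],[-155,-195,0],-0.4]
    - [[0,0,16],[-188,-236,0],-0.4]
    - [[0,0,19.3],[-212,-267,10],-0.4]
    - [[0,0,19.3],[-224,-281,30],-0.4]
    - [[0,0,19.3],[-224,-281,50],-0.4]
    - [[0,0,19.3],[-224,-281,55.7],-0.4]

```text
time_s: 17.05
ee_pos: [0.6629, -0.2206, 0.0954]
tcp_rot: [180.0, -0.4, 154.5]
force: [-0.4, 0.8, 0.4]
width: 0.065
grip_force: 0.0
```

```bash
python3 g.py .6648,-.2217,.003,154.5
```

```text
t 17.05 pose [ 0.6629 -0.2206  0.0954] [179.99  -0.4  154.46] w 0.065 grip 0.0
.6648,-.2217,.003,154.5 turn z -0.04 shift [-2.2 -0.2 92.4]
```

Call:
carry_out:
  commands:
    - [[0,0,0],[-1,0,20],-0.4]
    - [[0,0,0],[-1,0,50],-0.4]
    - [[0,0,0],[-1,0,78],-0.4]
    - [[0,0,0],[-1,0,91],-0.4]
    - [[0,0,0],[-1,0,94],-0.4]
    - [[0,0,0],[-1,0,94],-0.4]
    - [[0,0,0],[-1,0,94],-0.4]
    - [[0,0,0],[-1,0,94],1]
    - [[0,0,0],[-1,0,94],1]
    - [[0,0,0],[-1,0,94],1]

```text
time_s: 18.3
ee_pos: [0.666, -0.2217, 0.0061]
tcp_rot: [180.0, 0.0, 154.5]
force: [0.1, -0.3, 0.1]
width: 0.0397
grip_force: 0.0
```

```bash
python3 g.py .6648,-.2217,.003,154.5 .4598,-.0366,.13,173.8
```

```text
t 18.3 pose [ 0.666  -0.2217  0.0061] [1.8000e+02 2.0000e-02 1.5449e+02] w 0.0397 grip 0.0
.6648,-.2217,.003,154.5 turn z -0.01 shift [ 1.1 -0.5  3.1]
.4598,-.0366,.13,173.8 turn z -19.31 shift [ 265.8   78.3 -123.9]
```

Call:
carry_out:
  commands:
    - [[0,0,0],[1,-0.5,3],1]
    - [[0,0,0],[1,-0.5,3],1]
    - [[0,0,0],[1,-0.5,3],1]
    - [[0,0,0],[1,-0.5,3],1]
    - [[0,0,0],[1,-0.5,3],1]
    - [[0,0,0],[1,-0.5,3],1]
    - [[0,0,0],[1,-0.5,-20],1]
    - [[0,0,0],[1,-0.5,-70],1]
    - [[0,0,0],[1,-0.5,-115],1]
    - [[0,0,0],[1,-0.5,-124],1]

```text
time_s: 19.55
ee_pos: [0.6668, -0.2228, 0.1343]
tcp_rot: [-180.0, 0.4, 154.5]
force: [-0.3, 0.6, -0.5]
width: 0.0158
grip_force: 30.0
```

```bash
python3 g.py .4598,-.0366,.13,173.8
```

```text
t 19.55 pose [ 0.6668 -0.2228  0.1343] [-179.99    0.43  154.49] w 0.0158 grip 30.0
.4598,-.0366,.13,173.8 turn z -19.31 shift [267.   78.8   4.3]
```

Call:
carry_out:
  commands:
    - [[0,0,-3],[25,7,0],1]
    - [[0,0,-6],[65,19,0],1]
    - [[0,0,-9],[115,34,0],1]
    - [[0,0,-12],[165,49,0],1]
    - [[0,0,-15],[210,62,0],1]
    - [[0,0,-19.3],[245,72,0],1]
    - [[0,0,-19.3],[261,78,0],1]
    - [[0,0,-19.3],[265,79,15],1]
    - [[0,0,-19.3],[265,79,40],1]
    - [[0,0,-19.3],[265,79,58],1]

```text
time_s: 20.8
ee_pos: [0.4599, -0.0366, 0.0707]
tcp_rot: [-180.0, -0.0, 173.7]
force: [-1.0, -0.0, -0.5]
width: 0.0155
grip_force: 30.0
```

Call:
carry_out:
  commands:
    - [[0,0,0],[0,0,0],1]
    - [[0,0,0],[0,0,0],1]
    - [[0,0,0],[0,0,0],1]
    - [[0,0,0],[0,0,5],1]
    - [[0,0,0],[0,0,10],1]
    - [[0,0,0],[0,0,12],1]
    - [[0,0,0],[0,0,14],1]
    - [[0,0,0],[0,0,14],1]
    - [[0,0,0],[0,0,14],1]
    - [[0,0,0],[0,0,14],1]

```text
time_s: 22.05
ee_pos: [0.4597, -0.0363, 0.058]
tcp_rot: [-180.0, 0.0, 173.8]
force: [0.5, -0.3, -0.8]
width: 0.0159
grip_force: 30.0
```

```bash
python3 g.py .4598,-.0366,.055,173.8
```

```text
t 22.05 pose [ 0.4597 -0.0363  0.058 ] [-1.8000e+02  1.0000e-02  1.7378e+02] w 0.0159 grip 30.0
.4598,-.0366,.055,173.8 turn z -0.02 shift [-0.1 -0.2  3. ]
```

Call:
carry_out:
  commands:
    - [[0,0,0],[0,0,1.5],1]
    - [[0,0,0],[0,0,3],1]
    - [[0,0,0],[0,0,3],1]
    - [[0,0,0],[0,0,3],-0.4]
    - [[0,0,0],[0,0,3],-0.4]
    - [[0,0,0],[0,0,3],-0.4]
    - [[0,0,0],[0,0,3],-0.4]
    - [[0,0,0],[0,0,-15],-1]
    - [[0,0,0],[0,0,-60],-1]
    - [[0,0,0],[0,0,-92],-1]

```text
time_s: 23.3
ee_pos: [0.4599, -0.0364, 0.1514]
tcp_rot: [-180.0, 0.1, 173.8]
force: [0.5, -0.3, -0.2]
width: 0.081
grip_force: 0.0
```

```bash
python3 g.py .4608,.2903,.1,110.3
```

```text
t 23.3 pose [ 0.4599 -0.0364  0.1514] [-1.7999e+02  5.0000e-02  1.7379e+02] w 0.081 grip 0.0
.4608,.2903,.1,110.3 turn z 63.49 shift [ 34.5 324.9  51.4]
```

Call:
carry_out:
  commands:
    - [[0,0,8],[3,25,0],-1]
    - [[0,0,16],[7,65,0],-1]
    - [[0,0,24],[12,110,0],-1]
    - [[0,0,32],[17,160,0],-1]
    - [[0,0,40],[22,210,0],-1]
    - [[0,0,48],[27,258,0],-1]
    - [[0,0,56],[32,300,0],-1]
    - [[0,0,63.5],[34.5,320,10],-1]
    - [[0,0,63.5],[34.5,325,35],-1]
    - [[0,0,63.5],[34.5,325,50],-1]

```text
time_s: 24.55
ee_pos: [0.4597, 0.2908, 0.0986]
tcp_rot: [-179.9, 0.0, 110.4]
force: [0.0, -0.7, -0.6]
width: 0.0933
grip_force: 0.0
```

```bash
python3 - <<'E'
from h import *
top=capture("top"); x0,y0=140,120
cv2.imwrite("pics/b.png",cv2.resize(top[100:260,90:330],None,fx=3,fy=3,interpolation=cv2.INTER_CUBIC))
for n,p in(("a",(.4728,.0828)),("b",(.4598,-.0366))):
    try: print(n,fit({"top":top},(*p,np.radians(83.8)),(.016,.09,.016),.052))
    except Exception as e: print(n,e)
E
python3 g.py .4608,.2903,.003,110.3
```

```text
a (array([0.47064857, 0.08112874, 1.46896541]), np.float64(0.28898754117141634))
b (array([ 0.45714787, -0.03542157,  1.48878225]), np.float64(0.22282968853545393))
t 24.6 pose [0.4589 0.2899 0.0969] [-1.7975e+02  1.0000e-02  1.1032e+02] w 0.0928 grip 0.0
.4608,.2903,.003,110.3 turn z 0.02 shift [-0.3  2.  93.9]
```

View pics/b.png

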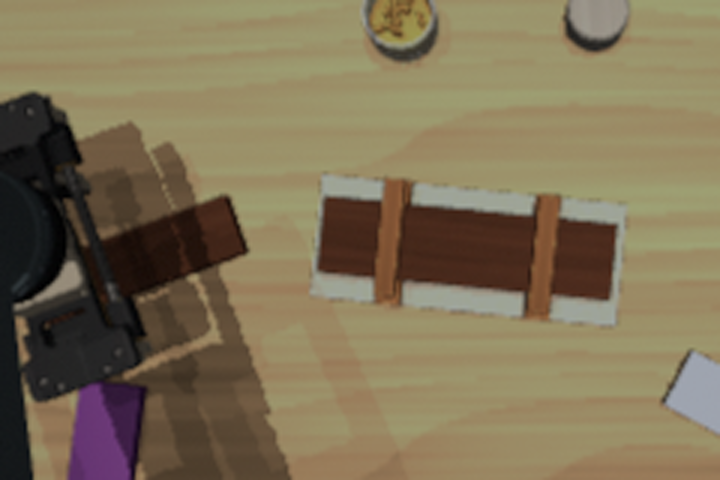

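Both sticks lie across the board over the bearers, at about (393,240) and (543,257) in the crop. The gripper straddles the dark short board, clear of the purple one at (110,430).

Call:
carry_out:
  commands:
    - [[0,0,0],[0,0,0],-1]
    - [[0,0,0],[0,0,25],-1]
    - [[0,0,0],[0,0,60],-1]
    - [[0,0,0],[0,0,85],-1]
    - [[0,0,0],[0,0,95],-1]
    - [[0,0,0],[0,0,97],-1]
    - [[0,0,0],[0,0,97],-1]
    - [[0,0,0],[0,0,97],1]
    - [[0,0,0],[0,0,97],1]
    - [[0,0,0],[0,0,97],1]

```text
time_s: 25.85
ee_pos: [0.4607, 0.2906, 0.0032]
tcp_rot: [180.0, -0.0, 110.3]
force: [0.3, -0.2, 0.2]
width: 0.0676
grip_force: 0.0
```

Call:
carry_out:
  commands:
    - [[0,0,0],[0,0,1],1]
    - [[0,0,0],[0,0,1],1]
    - [[0,0,0],[0,0,1],1]
    - [[0,0,0],[0,0,1],1]
    - [[0,0,0],[0,0,1],1]
    - [[0,0,0],[0,0,-25],1]
    - [[0,0,0],[0,0,-75],1]
    - [[0,0,0],[0,0,-120],1]
    - [[0,0,0],[0,0,-142],1]
    - [[0,0,0],[0,0,-142],1]

```text
time_s: 27.1
ee_pos: [0.4616, 0.291, 0.1466]
tcp_rot: [179.8, -0.0, 110.3]
force: [-1.5, 0.2, -1.4]
width: 0.0498
grip_force: 30.0
```

```bash
python3 g.py .4663,.0231,.145,83.8
```

```text
t 27.1 pose [0.4616 0.291  0.1466] [179.76  -0.   110.29] w 0.0498 grip 30.0
.4663,.0231,.145,83.8 turn z 26.49 shift [-252.9  -88.5    1.6]
```

Call:
carry_out:
  commands:
    - [[0,0,3],[-25,-9,0],1]
    - [[0,0,7],[-65,-22,0],1]
    - [[0,0,11],[-115,-40,0],1]
    - [[0,0,16],[-165,-57,0],1]
    - [[0,0,21],[-210,-73,0],1]
    - [[0,0,25],[-240,-83,0],1]
    - [[0,0,26.5],[-253,-87.5,0],1]
    - [[0,0,26.5],[-253,-87.5,0],1]
    - [[0,0,26.5],[-253,-87.5,20],1]
    - [[0,0,26.5],[-253,-87.5,45],1]

```text
time_s: 28.35
ee_pos: [0.4665, 0.0243, 0.0995]
tcp_rot: [179.9, -0.0, 83.9]
force: [-0.5, -0.1, -1.4]
width: 0.0498
grip_force: 30.0
```

Call:
carry_out:
  commands:
    - [[0,0,0],[0,0,5],1]
    - [[0,0,0],[0,0,10],1]
    - [[0,0,0],[0,0,10],1]
    - [[0,0,0],[0,0,15],1]
    - [[0,0,0],[0,0,20],1]
    - [[0,0,0],[0,0,23],1]
    - [[0,0,0],[0,0,25],1]
    - [[0,0,0],[0,0,25],1]
    - [[0,0,0],[0,0,25],1]
    - [[0,0,0],[0,0,25],1]

```text
time_s: 29.6
ee_pos: [0.4663, 0.0229, 0.075]
tcp_rot: [180.0, 0.0, 83.8]
force: [0.4, -0.9, -1.2]
width: 0.0496
grip_force: 30.0
```

```bash
python3 g.py .4663,.0231,.071,83.8
```

```text
t 29.6 pose [0.4663 0.0229 0.075 ] [179.98   0.    83.79] w 0.0496 grip 30.0
.4663,.0231,.071,83.8 turn z -0.01 shift [ 0.2 -0.   4. ]
```

Call:
carry_out:
  commands:
    - [[0,0,0],[0,0,2],1]
    - [[0,0,0],[0,0,4],1]
    - [[0,0,0],[0,0,4.5],1]
    - [[0,0,0],[0,0,4.5],1]
    - [[0,0,0],[0,0,4.5],-1]
    - [[0,0,0],[0,0,4.5],-1]
    - [[0,0,0],[0,0,4.5],-1]
    - [[0,0,0],[0,0,-15],-1]
    - [[0,0,0],[0,0,-50],-1]
    - [[0,0,0],[0,0,-75],-1]

```text
time_s: 30.85
ee_pos: [0.4665, 0.0228, 0.1512]
tcp_rot: [179.9, 0.0, 83.8]
force: [-0.3, 0.6, -0.3]
width: 0.0927
grip_force: 0.0
```

```bash
python3 g.py .6544,-.0822,.09,83.8
```

```text
t 30.85 pose [0.4665 0.0228 0.1512] [1.7994e+02 1.0000e-02 8.3790e+01] w 0.0927 grip 0.0
.6544,-.0822,.09,83.8 turn z -0.01 shift [-84.  198.1  61.2]
```

Call:
carry_out:
  commands:
    - [[0,0,0],[-12,28,0],-1]
    - [[0,0,0],[-30,70,0],-1]
    - [[0,0,0],[-50,118,0],-1]
    - [[0,0,0],[-68,160,0],-1]
    - [[0,0,0],[-80,188,0],-1]
    - [[0,0,0],[-84,198,0],-1]
    - [[0,0,0],[-84,198,20],-1]
    - [[0,0,0],[-84,198,50],-1]
    - [[0,0,0],[-84,198,61],-1]
    - [[0,0,0],[-84,198,61],-1]

```text
time_s: 32.1
ee_pos: [0.6531, -0.0815, 0.0884]
tcp_rot: [-179.9, -0.0, 83.8]
force: [-0.5, 0.7, -0.1]
width: 0.093
grip_force: 0.0
```

```bash
python3 - <<'E'
from h import *
top=capture("top"); sc=capture("scene")
for n,im in(("top",top),("scene",sc)):
    print(n,fit({n:im},(.4663,.0231,np.radians(-6.2)),(.05,.17,.018),.068))
P=proj("scene",[[.55,-.03,.04]])[0].astype(int); x,y=P-[110,85]
cv2.imwrite("pics/c.png",cv2.resize(sc[y:y+170,x:x+220],None,fx=3,fy=3,interpolation=cv2.INTER_CUBIC))
E
python3 g.py .6544,-.0822,.005,83.8
```

```text
t 32.2 pose [ 0.6544 -0.082   0.09  ] [1.7991e+02 2.0000e-02 8.3800e+01] w 0.0929 grip 0.0
.6544,-.0822,.005,83.8 turn z 0.0 shift [-0.2  0.  85. ]Traceback (most recent call last):
  File "<stdin>", line 4, in <module>
  File "h.py", line 37, in fit
    M.append((n,)+segm(im,n,shape(p0,d,z0)))
                  ~~~~^^^^^^^^^^^^^^^^^^^^^
  File "h.py", line 32, in segm
    cs=cv2.findContours(m,0,2)[0]; hh=cv2.convexHull(max(cs,key=cv2.contourArea)); m[:]=0; cv2.fillConvexPoly(m,hh,1)
                                                     ~~~^^^^^^^^^^^^^^^^^^^^^^^^
ValueError: max() iterable argument is empty
```

Call:
carry_out:
  commands:
    - [[0,0,0],[0,0,20],-1]
    - [[0,0,0],[0,0,50],-1]
    - [[0,0,0],[0,0,75],-1]
    - [[0,0,0],[0,0,84],-1]
    - [[0,0,0],[0,0,85],1]
    - [[0,0,0],[0,0,85],1]
    - [[0,0,0],[0,0,85],1]
    - [[0,0,0],[0,0,85],1]
    - [[0,0,0],[0,0,85],1]
    - [[0,0,0],[0,0,85],1]

```text
time_s: 33.45
ee_pos: [0.6541, -0.0821, 0.0043]
tcp_rot: [180.0, 0.0, 83.8]
force: [-0.7, 0.7, 3.0]
width: 0.0495
grip_force: 30.0
```

```bash
python3 - <<'E'
from h import *
sc=capture("scene"); top=capture("top")
P=proj("scene",[[.5,.02,.04]])[0].astype(int); x,y=P-[60,60]
a=cv2.resize(sc[y:y+120,x:x+120],None,fx=3.3,fy=3.3,interpolation=cv2.INTER_CUBIC)
Q=proj("top",[[.466,.023,.04]])[0].astype(int); x,y=Q-[60,60]
b=cv2.resize(top[y:y+120,x:x+120],None,fx=3.3,fy=3.3,interpolation=cv2.INTER_CUBIC)
cv2.imwrite("pics/c.png",np.hstack([a,b]))
E
python3 g.py .4663,.0231,.16,83.8
```

```text
t 33.55 pose [ 0.6541 -0.0821  0.0043] [1.7998e+02 1.0000e-02 8.3790e+01] w 0.0492 grip 30.0
.4663,.0231,.16,83.8 turn z -0.01 shift [  84.3 -198.  -155.7]
```

View pics/c.png

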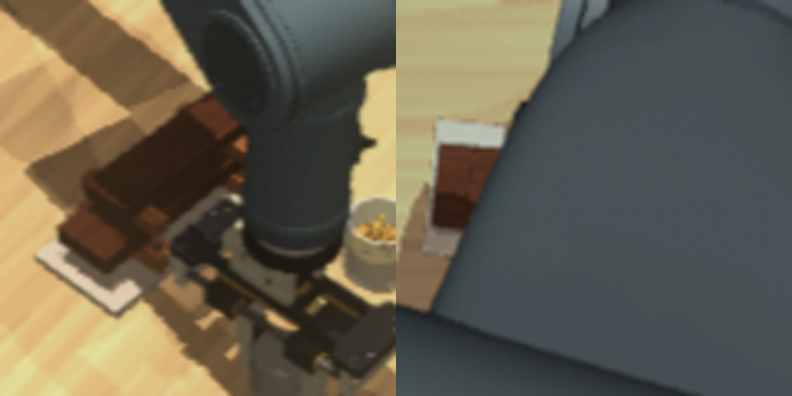

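The short board lies on the sticks, square to the long board (left half, about (160,160)), and the weight is held. Lift and carry it over.

Call:
carry_out:
  commands:
    - [[0,0,0],[0,0,-20],1]
    - [[0,0,0],[0,0,-60],1]
    - [[0,0,0],[0,0,-105],1]
    - [[0,0,0],[0,0,-145],1]
    - [[0,0,0],[12,-28,-155],1]
    - [[0,0,0],[30,-70,-155],1]
    - [[0,0,0],[50,-118,-155],1]
    - [[0,0,0],[70,-165,-155],1]
    - [[0,0,0],[81,-190,-155],1]
    - [[0,0,0],[84.3,-198,-155],1]

```text
time_s: 34.8
ee_pos: [0.4635, 0.0243, 0.1577]
tcp_rot: [-179.8, -0.0, 83.8]
force: [0.2, -0.0, -6.0]
width: 0.0491
grip_force: 30.0
```

Call:
carry_out:
  commands:
    - [[0,0,0],[0,0,0],1]
    - [[0,0,0],[0,0,0],1]
    - [[0,0,0],[0,0,15],1]
    - [[0,0,0],[0,0,35],1]
    - [[0,0,0],[0,0,50],1]
    - [[0,0,0],[0,0,60],1]
    - [[0,0,0],[0,0,63],1]
    - [[0,0,0],[0,0,63],1]
    - [[0,0,0],[0,0,63],1]
    - [[0,0,0],[0,0,63],1]

```text
time_s: 36.05
ee_pos: [0.4666, 0.0231, 0.0963]
tcp_rot: [179.9, 0.0, 83.8]
force: [-0.6, -0.1, -7.6]
width: 0.049
grip_force: 30.0
```

```bash
python3 g.py .4663,.0231,.0905,83.8
python3 - <<'E'
from h import *
sc=capture("scene")
P=proj("scene",[[.48,.02,.06]])[0].astype(int); x,y=P-[90,80]
cv2.imwrite("pics/d.png",cv2.resize(sc[y:y+160,x:x+180],None,fx=3.5,fy=3.5,interpolation=cv2.INTER_CUBIC))
E
```

```text
t 36.05 pose [0.4666 0.0231 0.0963] [179.94   0.    83.79] w 0.049 grip 30.0
.4663,.0231,.0905,83.8 turn z -0.01 shift [-0.1 -0.3  5.8]
```

View pics/d.png

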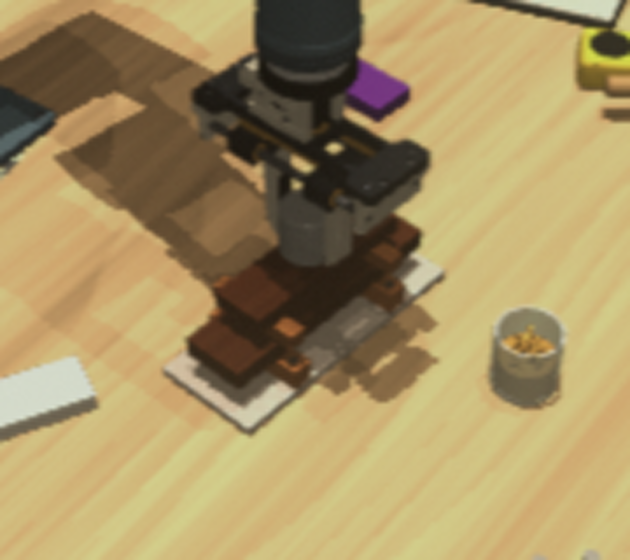

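The weight hangs upright at (315,230), just above the middle of the short board. The stack is square and the jar is untouched.

Call:
carry_out:
  commands:
    - [[0,0,0],[0,0,2],1]
    - [[0,0,0],[0,0,4],1]
    - [[0,0,0],[0,0,5],1]
    - [[0,0,0],[0,0,5.8],1]
    - [[0,0,0],[0,0,5.8],1]
    - [[0,0,0],[0,0,5.8],1]
    - [[0,0,0],[0,0,5.8],-1]
    - [[0,0,0],[0,0,5.8],-1]
    - [[0,0,0],[0,0,5.8],-1]
    - [[0,0,0],[0,0,5.8],-1]

```text
time_s: 37.35
ee_pos: [0.4664, 0.0231, 0.0902]
tcp_rot: [180.0, 0.0, 83.8]
force: [-0.5, -1.1, 0.3]
width: 0.085
grip_force: 0.0
```

Call:
carry_out:
  commands:
    - [[0,0,0],[0,0,-10],-1]
    - [[0,0,0],[0,0,-35],-1]
    - [[0,0,0],[0,0,-75],-1]
    - [[0,0,0],[0,0,-100],-1]
    - [[0,0,0],[40,0,-120],-1]
    - [[0,0,0],[90,0,-120],-1]
    - [[0,0,0],[150,0,-120],-1]
    - [[0,0,0],[210,0,-120],-1]
    - [[0,0,0],[255,0,-120],-1]
    - [[0,0,0],[270,0,-120],-1]

```text
time_s: 38.6
ee_pos: [0.4952, 0.294, 0.2104]
tcp_rot: [180.0, -0.0, 84.0]
force: [-0.0, -0.2, -0.2]
width: 0.093
grip_force: 0.0
```

```bash
python3 - <<'E'
from h import *
sc=capture("scene"); top=capture("top")
P=proj("scene",[[.48,.02,.06]])[0].astype(int); x,y=P-[60,60]
a=cv2.resize(sc[y:y+120,x:x+120],None,fx=3.3,fy=3.3,interpolation=cv2.INTER_CUBIC)
Q=proj("top",[[.466,.023,.04]])[0].astype(int); x,y=Q-[60,60]
b=cv2.resize(top[y:y+120,x:x+120],None,fx=3.3,fy=3.3,interpolation=cv2.INTER_CUBIC)
for X,c in((box((.4663,.0231,np.radians(-6.2)),(.05,.17,.018),.068),(0,255,0)),(cyl((.4663,.0231),(.05,.05,.045),.086),(255,255,0))):
    cv2.polylines(b,[cv2.convexHull(((proj("top",X)-[x,y]+.5)*3.3).astype(np.int32).reshape(-1,1,2))],True,c,1)
cv2.imwrite("pics/e.png",np.hstack([a,b])); print(sensors.state()["time_s"])
E
```

```text
38.7
```

View pics/e.png

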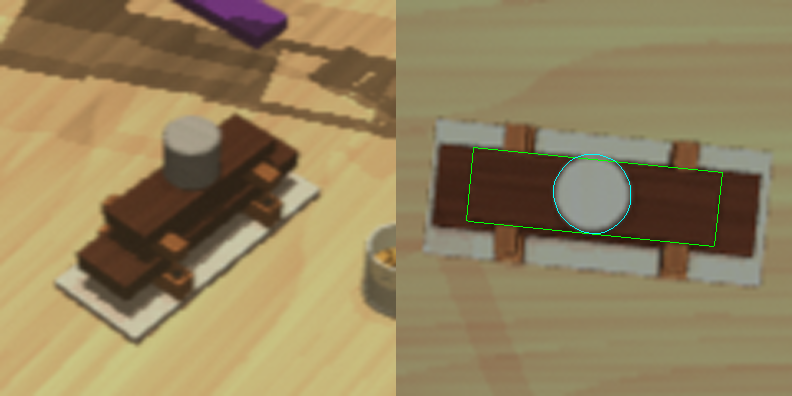

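The stack is complete. The weight stands in the middle at (592,194), inside its predicted circle, and the sticks sit above the bearers. Handing in.

```bash
python3 -c "
from h import *
print(ticket.sign_off())"
```

```text
the job is handed in; nothing more can be done
None
```

The job is handed in at about 39 s of the 134 s allowed: both boards, the two sticks and the weight are stacked on the base, centred as far as the last pictures show, and the jar was not touched; the hand-in returned no verdict.

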